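Scan the next sample pot and sort it into its tray

ROBOT

A 7-joint arm with a two-finger parallel gripper is mounted at the origin on the work surface. World frame = base frame: x ahead of the robot, y to its left, z up, the work surface at z = 0. Lengths are in m, angles in rad, forces in N, time in s.
With the tool pointing down it reaches from about 0.425 to 0.925 m from the base axis. Payload 6.8 kg.
Tool frame: the origin (TCP) lies midway between the tips of the shut fingers; the grasp point (between the pads) lies 19 mm behind it (bot.pinch_z is the distance from the TCP to the grasp point, in m); z points along the fingers, y is the line along which they close (so a half turn about z gives the same grasp; the last joint's range is limited). The gripper opens to 85 mm and grips with 20 to 120 N. Pads are 22 mm wide; open, the fingers measure 114 mm over their backs; the gripper's body (76 mm by 85 mm) begins 54 mm behind the grasp point. The pads swing forward as they close: fully open they stand 13 mm farther back than shut.
Start: joints at [-1.28, 0.477, 0.022, 1.555, -0.011, 1.109, -0.083], TCP at [0.262, 0.622, 0.231] pointing down, gripper open.
Joint ranges: [-2.96, 2.96], [-0.34, 2.1], [-1.41, 1.46], [0.24, 2.44], [-1.37, 4.51], [0.17, 1.92], [-2.96, 2.96]. Speed limits (rad/s): [2.39, 2.39, 3.14, 3.14, 3.14, 3.14, 3.14].

INTERFACE

Orientations are given as a unit quaternion [w, x, y, z].
In Python, from station import bot, imaging gives the robot as it stands. The module is installed in compiled form; this text tells all that it offers.
- The arm moves only by the tool carry_out, never from a script. Its argument "targets" is a list of rows, each a list of 5 numbers: the shift along the tool's x, y, z in cm, then the turn about the tool's z in degrees, then the opening, from -1 (shut) to 1 (fully open). In form: [[x, y, z, yaw, gripper], ...]. A call has 1 to 12 rows; each row shifts and turns the commanded pose from where the row before left it, along the tool's axes as they then stand; what a row does not reach is not made up. A row lasts 1/10 s, in which the tool goes at most 50 mm and 8.59 degrees, less where a joint would pass 70% of its speed; a pose out of reach is approached as far as the arm can. A call is refused whole if a number of a shift passes 5 or a number of a turn 8.59, either way. A call with a gripper value outside its range is refused whole. The fingers move at their own pace and stop on an object; "force" is the grip in N (left out, the last holds). Time passes only in rows, so rows that do not move let the fingers close. It gives the time, the measured TCP pose, the force, the opening and the grip force at its end, in the units of the state.
- bot.get_obs(): the state, without advancing time (a new reading comes with each control period).
- imaging.read_camera(name): name is "scene" or "top"; returns the picture (384x512x3 uint8, red, green, blue); there is no depth.
- imaging.calibration(name): a dict with "fx", "fy", "cx", "cy" (pixels), "extrinsics" (4x4, takes a point from world to camera coordinates). Camera axes: x right, y up, looking along -z (the intrinsics and any distortion apply to the point x, -y, -z); pixel columns grow to the right and rows downward; lengths in m; the calibration is good to about 2 mm. A picture is of the moment at which its call begins. calibration takes no time and is no camera call.
- bot.hand_in(): hands the job in; it is judged then, once.
The state is a dict: "t": time; "q": joint angles; "joint_vel": joint speeds; "joint_torque": joint torques, N m; "eef_pos": TCP position; "tool_rot": TCP orientation; "contact_force": force on the tool from outside, world axes, zero at the start; "torque": the same for the moment, N m; "gripper_width": opening from 0.0 (shut) to 1.0 (fully open); "grasp_force": force on a finger pad.
Only numpy, scipy, OpenCV 4.12 (cv2) and the standard library are available. Lean on these libraries where they do the work, as an engineer would, in place of code of your own. Each camera call takes 0.05 s, during which the arm holds its last target. There are 200 camera calls.

TASK

Book in the sample pot that stands on the yellow-ringed place of the mat: take the scanner from its cradle, point it at the middle of the bar code on that pot's lid from about 9 cm without touching the pots, with its scan line lying across all the bars (along the label's long side), and hold it steady there for at least one second. Put the scanner back in its cradle the way it lay, then set the scanned pot down upright in the tray of its lid's colour. Leave the other pot and the glassware where they are, and drop nothing.

Things in the scene. Friction and masses are not known exactly. Their poses are not given: they have to be found in the camera images.
- scanner: hand scanner, 220 g: level handle 150 mm long (x -80 to +70), 30 wide, 30 high, black grip in the middle; yellow head at the +x end, 52 wide, to x = 118, from 18 below to 42 above the handle's underside. Origin: underside of handle under the grip, near the centre of mass; x forward, y left, z up. Lies in the cradle, underside 45 mm above the bench; grip across the handle between the saddles
- scanner_window (a point): middle of the dark red window, at (106, 0, -6) mm in the scanner's frame. Its x axis is the viewing direction, forward and 45 degrees down when the handle is level; its y axis (sideways) is the direction of the red scan line. It reads 50 to 130 mm from the window, up to about 60 degrees off the label's normal
- cradle: fixed cradle: black base 190 x 85 mm, 8 thick, two grey U saddles 14 thick at x = -62 and +55 mm; handle rests on their seats 45 mm above the bench, between flared cheeks 41 mm apart at the bottom, 57 at the top (64 mm above the bench). Origin: centre of underside; x is where the scanner's head points. The parked scanner's origin lies 45 mm above this origin
- mat: fixed grey mat, 270 x 130 mm, 4 mm thick, with two ringed places 140 mm apart along x. Origin: centre of its underside
- mat_next (a point): middle of the yellow-ringed place (ring 84 mm across), on the mat's upper face: the pot here is the one to scan and put away
- mat_wait (a point): middle of the dark-ringed place, on the mat's upper face: the pot here must stay
- pot_red: white sample pot with a red screw lid, 78 mm tall, body 50 to 54 mm across, lid 60 mm across and 20 mm high (its top 20 mm); about 110 g. Origin: centre of its underside, z up. It stands on one of the mat's two places
- label_red (a point): bar code label lying flat on top of the red lid, white, 46 mm (along x) by 32 mm (along y), black bars running along y. Point: middle of the label; x along its long side (across the bars), z up out of the lid
- pot_blue: white sample pot with a blue screw lid, 78 mm tall, body 50 to 54 mm across, lid 60 mm across and 20 mm high (its top 20 mm); about 110 g. Origin: centre of its underside, z up. It stands on one of the mat's two places
- label_blue (a point): bar code label lying flat on top of the blue lid, white, 46 mm (along x) by 32 mm (along y), black bars running along y. Point: middle of the label; x along its long side (across the bars), z up out of the lid
- tray_red: red open tray fixed to the bench, 120 x 120 mm, walls 5 mm thick and 35 mm high, floor 5 mm thick. Origin: centre of its underside. The two trays may stand either way round
- tray_blue: blue open tray fixed to the bench, 120 x 120 mm, walls 5 mm thick and 35 mm high, floor 5 mm thick. Origin: centre of its underside. The two trays may stand either way round
- flask: green-tinted conical flask, 80 mm across its foot, 120 mm tall; bystander. Origin: centre of its underside
- beaker: clear glass beaker, 66 mm across, 85 mm tall; bystander. Origin: centre of its underside
- reagent: amber reagent jar with blue cap, 62 mm across, 130 mm tall; bystander. Origin: centre of its underside

How it is judged:
On the way, in this order (a step that is already met when the one before it is completed fails the run):
1. held scanner steady 1 s on the label of the pot on the yellow ring: label 50 to 130 mm off, within 12 mm of the viewing axis and 60 degrees of its normal, scan line within 20 degrees of long side (((horizontal distance between pot_red and mat_next below 0.03 m and x of label_red in the frame of scanner_window between 0.05 and 0.13 m and y of label_red in the frame of scanner_window between -0.012 and 0.012 m and z of label_red in the frame of scanner_window between -0.012 and 0.012 m and angle between the y axis of scanner_window and the x axis of label_red, either way round below 0.35 rad and angle between the x axis of scanner_window and the z axis of label_red, either way round below 1.05 rad and angle between pot_red's own z axis and vertical below 0.1 rad) or (horizontal distance between pot_blue and mat_next below 0.03 m and x of label_blue in the frame of scanner_window between 0.05 and 0.13 m and y of label_blue in the frame of scanner_window between -0.012 and 0.012 m and z of label_blue in the frame of scanner_window between -0.012 and 0.012 m and angle between the y axis of scanner_window and the x axis of label_blue, either way round below 0.35 rad and angle between the x axis of scanner_window and the z axis of label_blue, either way round below 1.05 rad and angle between pot_blue's own z axis and vertical below 0.1 rad)) and contact force between the fingers and scanner above 1 N and linear speed of scanner below 0.02 m/s and angular speed of scanner below 0.15 rad/s), for 1 s.
2. the scanner lies released in its cradle, head the same way as at the start (x of scanner in the frame of cradle between -0.02 and 0.02 m and y of scanner in the frame of cradle between -0.01 and 0.01 m and z of scanner in the frame of cradle between 0.039 and 0.051 m and angle between the x axis of scanner and the x axis of cradle, either way round below 0.12 rad and x of scanner_window in the frame of cradle above 0.05 m and angle between scanner's own z axis and vertical below 0.12 rad and contact force between the fingers and scanner below 0.05 N and linear speed of scanner below 0.03 m/s), for 0.2 s.
At the end, for the whole second after the job is handed in: The pot from the yellow ring stands upright, at rest, on the floor of the tray of its lid's colour (35 mm, 0.1 rad); the other pot is upright on the dark ring, moved under 15 mm; the scanner rests in its cradle, head the right way (20 mm lengthwise, 10 mm sideways, 6 mm in height, 0.12 rad) (all of step 2 and ((x of pot_red in the frame of tray_red between -0.035 and 0.035 m and y of pot_red in the frame of tray_red between -0.035 and 0.035 m and z of pot_red in the frame of tray_red between -0.004 and 0.012 m and angle between each of pot_red, pot_blue's own z axis and vertical below 0.1 rad and linear speed of pot_red below 0.02 m/s and horizontal distance between pot_blue and mat_wait below 0.03 m and distance of pot_blue from where it was at the start of the episode below 0.015 m) or (x of pot_blue in the frame of tray_blue between -0.035 and 0.035 m and y of pot_blue in the frame of tray_blue between -0.035 and 0.035 m and z of pot_blue in the frame of tray_blue between -0.004 and 0.012 m and angle between each of pot_blue, pot_red's own z axis and vertical below 0.1 rad and linear speed of pot_blue below 0.02 m/s and horizontal distance between pot_red and mat_wait below 0.03 m and distance of pot_red from where it was at the start of the episode below 0.015 m))); the robot touches nothing.
It fails at once if the flask is moved more than 20 mm or tipped (distance of flask from where it was at the start of the episode above 0.02 m or angle between flask's own z axis and vertical above 0.3 rad).
It fails at once if the beaker is moved more than 20 mm or tipped (distance of beaker from where it was at the start of the episode above 0.02 m or angle between beaker's own z axis and vertical above 0.3 rad).
It fails at once if the reagent is moved more than 20 mm or tipped (distance of reagent from where it was at the start of the episode above 0.02 m or angle between reagent's own z axis and vertical above 0.3 rad).
It fails at once if the scanner touches a pot (contact force between scanner and pot_red above 0.5 N or contact force between scanner and pot_blue above 0.5 N).
It fails at once if a pot or the scanner is dropped (faster than 0.6 m/s out of the fingers) ((contact force between the fingers and scanner below 0.05 N and linear speed of scanner above 0.6 m/s) or (contact force between the fingers and pot_red below 0.05 N and linear speed of pot_red above 0.6 m/s) or (contact force between the fingers and pot_blue below 0.05 N and linear speed of pot_blue above 0.6 m/s)).
It also fails if it takes over 67 s, if anything falls off the work surface, if the arm or the gripper's body presses on something with over 40 N, if the wrist force passes 120 N, or if a joint passes its speed limit or range.

## Working session

There is one attempt and no reset: what is moved stays moved. The work goes in short steps, Python scripts to look and compute and a tool call to move; the robot and the scene stay as the last step left them, time stands still between calls to the robot, and variables do not carry over. Pictures are saved under pics/ and viewed, at most 10 in all, crops included, and the job is handed in when it is done.

Besides the shell and the picture viewer there is one more tool, called after "Emit:" by a JSON object that holds its "api" and its "payload". carry_out: Moves the arm, as the interface text tells. Its arguments: {"type":"object","properties":{"targets":{"type":"array"},"force":{"type":"number"}},"required":["targets"]}

```bash
mkdir -p pics; python3 - <<'E'
from station import bot, imaging
import cv2,numpy as np
np.set_printoptions(precision=4,suppress=True)
for n in("scene","top"):
    im=imaging.read_camera(n); c=imaging.calibration(n); print(n,c)
    cv2.imwrite(f"pics/{n}0.png",cv2.resize(im[:,:,::-1],(800,600),interpolation=cv2.INTER_CUBIC))
    cv2.imwrite(f"{n}0_raw.png",im[:,:,::-1])
o=bot.get_obs();print(o,bot.pinch_z)
E
```

```text
scene {'fx': 347.78167998134, 'fy': 347.78167998134, 'cx': 254.9358815371354, 'cy': 188.93078977064204, 'extrinsics': array([[-0.0554,  0.9982,  0.0222,  0.0611],
       [-0.6865, -0.0542,  0.7251,  0.3663],
       [ 0.725 ,  0.0249,  0.6883, -1.4706],
       [ 0.    ,  0.    ,  0.    ,  1.    ]])}
top {'fx': 394.630978123425, 'fy': 394.630978123425, 'cx': 258.8064371430143, 'cy': 193.1260967019755, 'extrinsics': array([[-0.02  , -0.9994,  0.0274, -0.0335],
       [ 0.9956, -0.0175,  0.0916, -0.6073],
       [-0.091 ,  0.0291,  0.9954, -0.9938],
       [ 0.    ,  0.    ,  0.    ,  1.    ]])}
{'t': 0.1, 'q': array([-1.2801,  0.4777,  0.0223,  1.5563, -0.0115,  1.1093, -0.0831]), 'joint_vel': array([ 0.0003, -0.0022,  0.0008, -0.0025, -0.0003,  0.0004,  0.0015]), 'joint_torque': array([  0.0035, -59.7755,   1.6132, -28.1956,   0.0128,   0.005 ,
        -0.    ]), 'eef_pos': array([0.2619, 0.6215, 0.2304]), 'tool_rot': array([-0.0001,  0.198 ,  0.9802, -0.0008]), 'contact_force': array([ 0.5861, -0.0869,  0.0857]), 'torque': array([ 0.0286,  0.026 , -0.0123]), 'grasp_force': 0.0, 'gripper_width': 1.0011933664507169} 0.0187
```

View pics/top0.png

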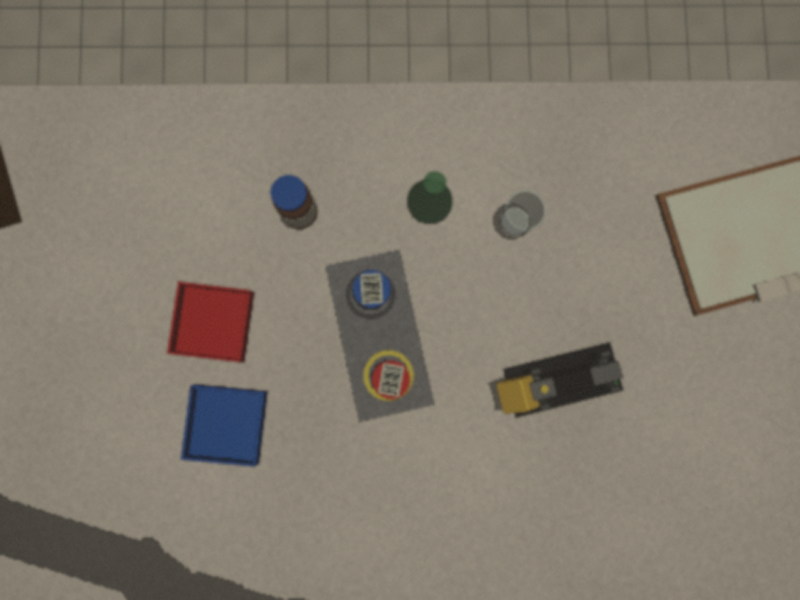

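View pics/scene0.png

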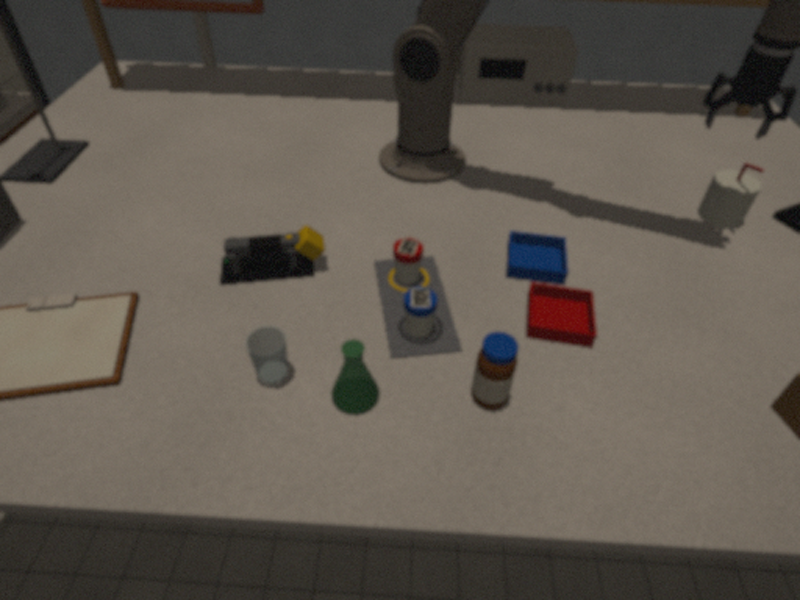

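The red pot (top view ~390,380) stands on the yellow ring, with the cradle at ~(565,380), the red tray at ~(212,322) and the blue pot at ~(371,289). I'll enlarge the parts that matter.

```bash
python3 - <<'E'
import cv2,numpy as np
im=cv2.imread("top0_raw.png")
f=lambda x0,y0,w,h,s:cv2.resize(im[y0:y0+h,x0:x0+w],None,fx=s,fy=s,interpolation=cv2.INTER_CUBIC)
a=f(305,210,100,66,8)           # 800x528 cradle
b=f(200,155,84,120,5) ; c=f(225,220,45,50,8)
cv2.imwrite("pics/c1.png",cv2.convertScaleAbs(a,alpha=1.6))
o=np.zeros((600,800,3),np.uint8); o[:600,:420]=b; o[:400,430:790]=c
cv2.imwrite("pics/c2.png",cv2.convertScaleAbs(o,alpha=1.3))
E
```

```text
(no output)
```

View pics/c1.png

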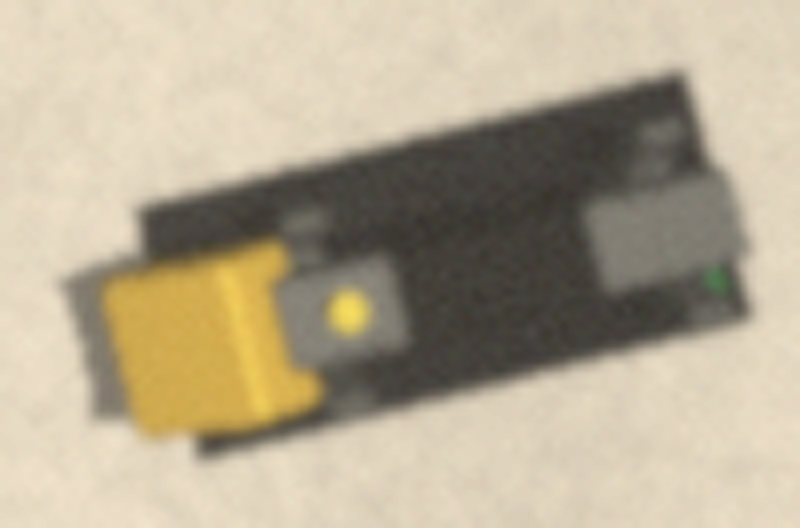

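View pics/c2.png

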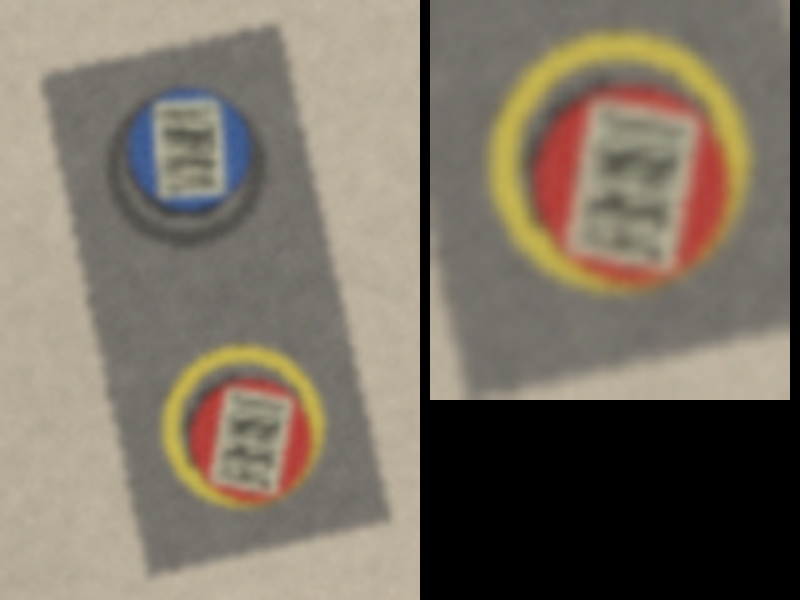

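The red label's long side runs image-up with a slight tilt right (corners ~597,97 / 697,120 / 672,272 / 568,250). The scanner head points left and slightly down, and the cradle base corners are ~(140,210), (683,72), (748,318), (203,458). Next I back-project these points.

```bash
cat > h.py <<'E'
from station import bot, imaging
import numpy as np
from scipy.spatial.transform import Rotation as R
np.set_printoptions(precision=4,suppress=True)
def bp(px,z,name="top"):
    c=imaging.calibration(name);E=c["extrinsics"]
    d=np.array([(px[0]-c["cx"])/c["fx"],-(px[1]-c["cy"])/c["fy"],-1])
    Rt=E[:3,:3].T;o=-Rt@E[:3,3];d=Rt@d
    return (o+d*(z-o[2])/d[2])
def raw(p,s,o): return (np.array(p)+.5)/s-.5+np.array(o)
def tool():
    o=bot.get_obs();r=R.from_quat(o["tool_rot"][[1,2,3,0]]).as_matrix()
    return o,o["eef_pos"],r
def go(x,y,z,ydir_deg):
    "tool shift in cm and turn (deg, about tool z) to bring TCP to x,y,z with tool y axis line at ydir_deg"
    o,p,r=tool()
    a=np.degrees(np.arctan2(r[1,1],r[0,1])); d=-(ydir_deg-a); d=(d+90)%180-90
    print("TCP",p,"ydir",a,"shift now cm",r.T@(np.array([x,y,z])-p)*100,"yaw",d)
    t=np.radians(a-d);Y=np.array([np.cos(t),np.sin(t),0]);Z=np.array([0,0,-1.]);X=np.cross(Y,Z)
    print(" after turn:",np.array([X,Y,Z])@(np.array([x,y,z])-p)*100)
E
python3 - <<'E'
from h import *
def ang(v): return np.degrees(np.arctan2(v[1],v[0]))
def quad(n,ps,s,o,z):
    P=np.array([bp(raw(p,s,o),z) for p in ps]);E=np.roll(P,-1,0)-P
    print(n,"c",P.mean(0),"len",np.linalg.norm(E,axis=1),"ang",[round(ang(e),1) for e in E])
quad("cradle",[(140,210),(683,72),(748,318),(203,458)],8,(305,210),.008)
quad("headtop",[(103,285),(225,258),(262,415),(140,435)],8,(305,210),.087)
quad("reartop",[(585,210),(725,172),(745,250),(605,292)],8,(305,210),.075)
quad("label",[(597-430,97),(697-430,120),(672-430,272),(568-430,250)],8,(225,220),.082)
quad("mat",[(42,75),(275,25),(390,522),(150,577)],5,(200,155),.004)
quad("blabel",[(153,100),(216,97),(226,196),(160,202)],5,(200,155),.082)
s=1/.64
quad("tred",[(180,283),(253,291),(244,361),(168,353)],s,(0,0),.035)
print("ring",bp(raw((620-430,162),8,(225,220)),.004),"dark",bp(raw((187,166),5,(200,155)),.004),"lid red",bp(raw((633-430,186),8,(225,220)),.082))
for p in[(345,263),(350,365)]: print(bp(raw(p,8,(305,210)),.064))
E
```

```text
cradle c [ 0.4733 -0.3095  0.008 ] len [0.187  0.083  0.1866 0.0828] ang [np.float64(-77.1), np.float64(-167.8), np.float64(102.8), np.float64(12.5)]
headtop c [ 0.4527 -0.2061  0.087 ] len [0.0381 0.0482 0.0376 0.0461] ang [np.float64(-78.9), np.float64(-168.7), np.float64(97.9), np.float64(12.1)]
reartop c [ 0.4845 -0.3594  0.075 ] len [0.0455 0.0246 0.0458 0.0257] ang [np.float64(-76.3), np.float64(-168.3), np.float64(105.1), np.float64(11.2)]
label c [ 0.4816 -0.0196  0.082 ] len [0.0312 0.0463 0.0321 0.0468] ang [np.float64(-104.0), np.float64(169.5), np.float64(76.9), np.float64(-11.8)]
mat c [ 0.5543 -0.0012  0.004 ] len [0.1268 0.2697 0.1282 0.2699] ang [np.float64(-78.6), np.float64(-168.2), np.float64(101.5), np.float64(11.5)]
blabel c [0.6243 0.0089 0.082 ] len [0.031  0.0492 0.0324 0.0505] ang [np.float64(-88.2), np.float64(-175.2), np.float64(94.2), np.float64(3.1)]
tred c [0.5792 0.2708 0.035 ] len [0.1196 0.1148 0.1231 0.1151] ang [np.float64(-97.3), np.float64(172.9), np.float64(82.8), np.float64(-8.9)]
ring [ 0.4864 -0.0156  0.004 ] dark [0.624  0.0119 0.004 ] lid red [ 0.4811 -0.0194  0.082 ]
[ 0.4764 -0.2624  0.064 ]
[ 0.445  -0.2627  0.064 ]
```

Emit:
{"api": "carry_out", "payload": {"targets": [[0,0,0,7.8,1],[0,0,0,7.8,1],[0,0,0,7.8,1],[0,0,0,7.8,1],[0,0,0,7.8,1],[0,0,0,7.8,1],[0,0,0,7.6,1],[-4,1.8,0,0,1],[-4,1.8,0,0,1],[-4,1.8,0,0,1],[-4,1.8,0,0,1],[-4,1.8,0,0,1]]}}

```text
t: 1.3
eef_pos: [0.3947, 0.4451, 0.231]
tool_rot: [0.0, 0.624, 0.781, -0.0]
contact_force: [0.6, 1.1, -0.6]
gripper_width: 1.003
grasp_force: 0.0
```

Emit:
{"api": "carry_out", "payload": {"targets": [[-4,1.8,0,0,1],[-4,1.8,0,0,1],[-4,1.8,0,0,1],[-4,1.8,0,0,1],[-4,1.8,0,0,1],[-4,1.8,0,0,1],[-4,1.8,0,0,1],[-4,-1.8,0,0,1],[-4,-1.8,0,0,1],[-4,-1.8,0,0,1],[-4,-1.8,0,0,1],[-4,-1.8,0,0,1]]}}

```text
t: 2.5
eef_pos: [0.5342, -0.015, 0.2311]
tool_rot: [-0.0, 0.624, 0.781, -0.0]
contact_force: [1.5, -1.5, -0.4]
gripper_width: 1.002
grasp_force: 0.0
```

Emit:
{"api": "carry_out", "payload": {"targets": [[-4,-1.8,0,0,1],[-4,-1.8,0,0,1],[-4,-1.8,0,0,1],[-4,-1.8,0,0,1],[-4,-1.8,0,0,1],[-4,-1.8,0,0,1],[0,0,2,0,1],[0,0,2,0,1],[0,0,0,0,1],[0,0,0,0,1]]}}

```text
t: 3.5
eef_pos: [0.4826, -0.2711, 0.1912]
tool_rot: [-0.0, 0.624, 0.781, -0.0]
contact_force: [0.3, -0.3, 0.4]
gripper_width: 0.999
grasp_force: 0.0
```

```bash
python3 - <<'E'
from h import *
go(0.4733-.0007,-0.3095+.003,0.041,12.8)
E
```

```text
TCP [ 0.4826 -0.2711  0.1912] ydir 12.760990964140657 shift now cm [-3.2405 -1.7391 15.0251] yaw -0.039009035859351116
 after turn: [-3.2326 -1.7553 15.0249]
```

Emit:
{"api": "carry_out", "payload": {"targets": [[-3.2,-1.7,0,0,1],[0,0,3,0,1],[0,0,3,0,1],[0,0,3,0,1],[0,0,2,0,1],[0,0,2,0,1],[0,0,1.5,0,1],[0,0,0.5,0,1],[0,0,0,0,1]]}}

```text
t: 4.4
eef_pos: [0.4734, -0.3062, 0.0414]
tool_rot: [-0.0, 0.624, 0.781, 0.0]
contact_force: [0.4, 0.4, 0.1]
gripper_width: 0.997
grasp_force: 0.0
```

Emit:
{"api": "carry_out", "payload": {"targets": [[0,0,0,0,-1],[0,0,0,0,-1],[0,0,0,0,-1],[0,0,0,0,-1],[0,0,0,0,-1],[0,0,0,0,-1],[0,0,0,0,-1],[0,0,0,0,-1]], "force": 50}}

```text
t: 5.2
eef_pos: [0.4735, -0.3064, 0.0419]
tool_rot: [0.0, 0.624, 0.781, 0.0]
contact_force: [-1.0, 0.8, 5.7]
gripper_width: 0.347
grasp_force: 50.2
```

```bash
python3 - <<'E'
from h import *
import cv2
im=imaging.read_camera("scene")[130:220,100:240]
cv2.imwrite("pics/g.png",cv2.resize(im[:,:,::-1],None,fx=5,fy=5,interpolation=cv2.INTER_CUBIC))
o=bot.get_obs();print(o["eef_pos"],o["grasp_force"],o["gripper_width"],o["contact_force"])
E
```

```text
[ 0.4735 -0.3064  0.0419] 50.23218333721161 0.3429205971892211 [-1.4202  0.9524  6.316 ]
```

View pics/g.png

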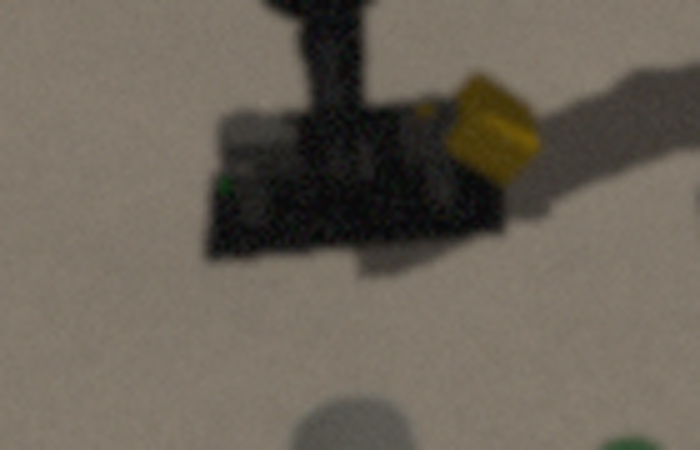

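The fingers hold the handle between the saddles, and the scanner still lies level. I'll lift it and carry it to the scan pose.

Emit:
{"api": "carry_out", "payload": {"targets": [[0,0,-0.5,0,-1],[0,0,-1.2,0,-1],[0,0,-2,0,-1],[0,0,-2,0,-1],[0,0,-2,0,-1],[0,0,-2,0,-1],[0,0,-1,0,-1],[0,0,0,2.8,-1],[0,0,0,5,-1],[0,0,0,6,-1],[0,0,0,6,-1],[0,0,0,5,-1]]}}

```text
t: 6.45
eef_pos: [0.4728, -0.3059, 0.1482]
tool_rot: [-0.0, 0.779, 0.627, -0.0]
contact_force: [-0.8, -0.1, -3.3]
gripper_width: 0.34
grasp_force: 49.6
```

```bash
python3 - <<'E'
from h import *
go(0.4457,-0.1884,.1485,-12)
print(bot.get_obs()["grasp_force"])
E
```

```text
TCP [ 0.4728 -0.3059  0.1482] ydir -12.280768948489408 shift now cm [10.9093 -5.1495 -0.0265] yaw -0.2807689484894098
 after turn: [10.9344 -5.096  -0.033 ]
49.58145797252655
```

Emit:
{"api": "carry_out", "payload": {"targets": [[0.8,-0.3,0,0,-1],[1.8,-0.8,0,0,-1],[2.2,-1,0,0,-1],[2.2,-1,0,0,-1],[2,-1,0,0,-1],[1.4,-0.7,0,0,-1],[0.5,-0.3,0,0,-1],[0,0,0,0,-1],[0,0,0,0,-1]]}}

```text
t: 7.35
eef_pos: [0.4463, -0.1896, 0.1485]
tool_rot: [0.0, 0.777, 0.629, 0.0]
contact_force: [0.6, -0.9, -2.4]
gripper_width: 0.346
grasp_force: 49.7
```

```bash
python3 - <<'E'
from h import *
import cv2
t=imaging.read_camera("top"); s=imaging.read_camera("scene")
cv2.imwrite("t2.png",t[:,:,::-1]);cv2.imwrite("s2.png",s[:,:,::-1])
o=np.zeros((600,800,3),np.uint8)
o[:,:400]=cv2.resize(t[190:290,230:330][:,:,::-1],(400,400),interpolation=cv2.INTER_CUBIC)[0:600] if 0 else 0
a=cv2.resize(t[195:280,235:348,::-1],None,fx=7,fy=7,interpolation=cv2.INTER_CUBIC)
cv2.imwrite("pics/t2.png",cv2.convertScaleAbs(a,alpha=1.5))
b=cv2.resize(s[100:190,190:310,::-1],None,fx=6,fy=6,interpolation=cv2.INTER_CUBIC)
cv2.imwrite("pics/s2.png",cv2.convertScaleAbs(b,alpha=1.5))
go(0.4457,-0.1884,.1485,-12)
E
```

```text
TCP [ 0.4462 -0.19    0.1485] ydir -12.094820844295633 shift now cm [ 0.1423 -0.0865 -0.005 ] yaw -0.09482084429563997
 after turn: [ 0.1424 -0.0863 -0.0049]
```

View pics/t2.png

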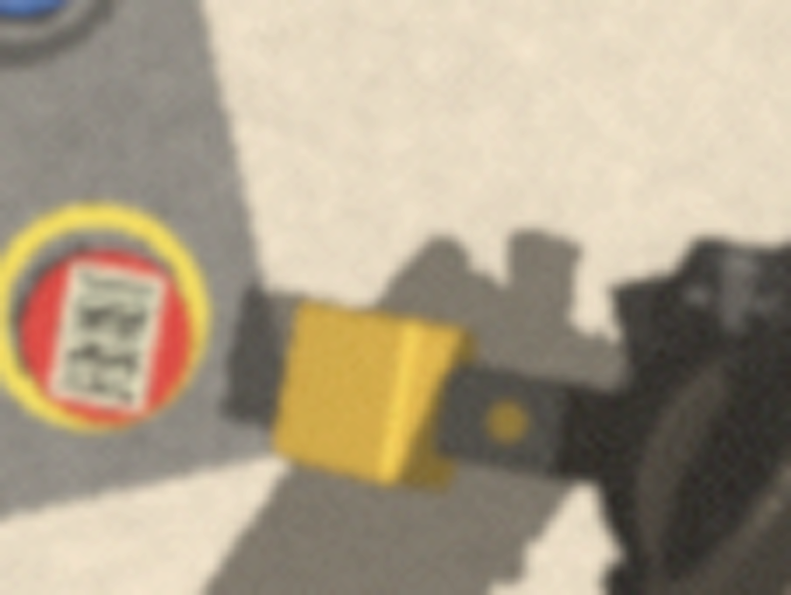

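View pics/s2.png

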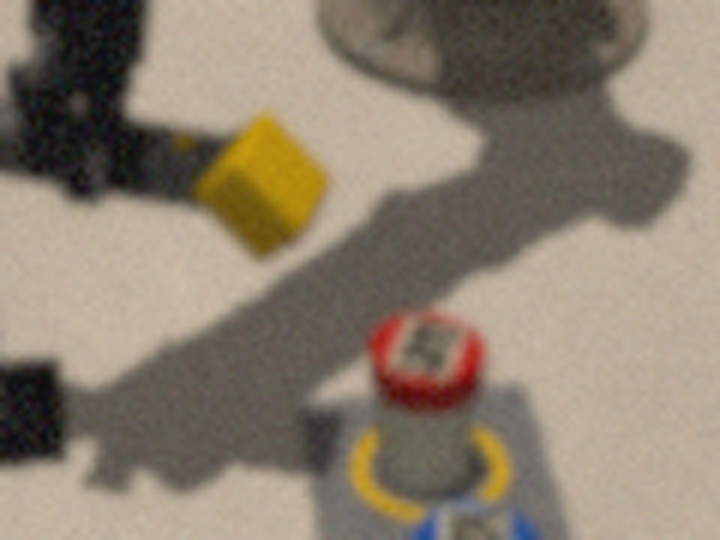

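In the top picture the head's front edge runs ~(300,303)–(273,455) and its ridge ~(412,322)–(387,485). In the scene picture the head is a 45° diamond, clear of the pot. From these points I can work out the scanner's real offset in the hand.

```bash
python3 - <<'E'
from h import *
o,p,r=tool()
def rep(n,pt): print(n,pt,"tool mm",(r.T@(pt-p))[:2]*1000)
S,O=7,(235,195)
for n,a,b,z in[("front(118)",(300,303),(273,455),.1576),("ridge(82)",(412,322),(387,485),.1936)]:
    A,B=bp(raw(a,S,O),z),bp(raw(b,S,O),z); d=A-B
    rep(n,(A+B)/2); print(np.linalg.norm(d),np.degrees(np.arctan2(d[1],d[0])))
L=[(73,263),(165,283),(140,412),(50,392)]
rep("label(172 wanted: origin+169.6)",np.mean([bp(raw(a,S,O),.082) for a in L],0))
rep("lid",bp(raw((107,338),S,O),.082))
c=np.array([.4733,-.3095]);X=np.array([-.2215,.975])
for n,a,b,z in[("front0",(103,285),(140,435),.051),("ridge0",(225,258),(262,415),.087)]:
    m=(bp(raw(a,8,(305,210)),z)+bp(raw(b,8,(305,210)),z))/2; print(n,(m[:2]-c)@X)
E
```

```text
front(118) [ 0.4694 -0.0759  0.1576] tool mm [116.3497  -1.2067]
0.04889715316254556 -11.539808567111068
ridge(82) [ 0.4631 -0.108   0.1936] tool mm [83.6781 -0.7184]
0.05011224520631283 -10.402228010964539
label(172 wanted: origin+169.6) [ 0.4812 -0.0192  0.082 ] tool mm [174.3259  -1.5983]
lid [ 0.481  -0.0192  0.082 ] tool mm [174.2944  -1.8175]
front0 0.118431175647867
ridge0 0.08644450777774472
```

The offset in the hand is about 0–1.5 mm, so I go 4 mm forward and 1 mm sideways, then hold.

Emit:
{"api": "carry_out", "payload": {"targets": [[0.2,-0.1,0,0,-1],[0.2,0,0,0,-1],[0,0,0,0,-1],[0,0,0,0,-1],[0,0,0,0,-1],[0,0,0,0,-1],[0,0,0,0,-1],[0,0,0,0,-1],[0,0,0,0,-1],[0,0,0,0,-1],[0,0,0,0,-1],[0,0,0,0,-1]]}}

```text
t: 8.65
eef_pos: [0.4459, -0.1849, 0.1483]
tool_rot: [-0.0, 0.777, 0.629, -0.0]
contact_force: [-0.1, 1.1, -3.0]
gripper_width: 0.341
grasp_force: 49.7
```

Emit:
{"api": "carry_out", "payload": {"targets": [[0,0,0,0,-1],[0,0,0,0,-1],[0,0,0,0,-1],[0,0,0,0,-1],[0,0,0,0,-1],[0,0,0,0,-1]]}}

```text
t: 9.25
eef_pos: [0.4459, -0.1849, 0.1483]
tool_rot: [-0.0, 0.777, 0.629, 0.0]
contact_force: [-0.4, 1.1, -3.0]
gripper_width: 0.343
grasp_force: 49.7
```

```bash
python3 - <<'E'
from h import *
go(.4735,-.3064,.0415,12.76)
E
```

```text
TCP [ 0.4459 -0.1849  0.1483] ydir -12.049081044995772 shift now cm [-11.3093   5.235   10.6779] yaw -24.809081044995764
 after turn: [-12.4617   0.0065  10.6784]
```

Back: away from the pot, turn, then check above the cradle.

Emit:
{"api": "carry_out", "payload": {"targets": [[-1,0.5,0,0,-1],[-2,1,0,0,-1],[-2.3,1,0,0,-1],[-2.3,1,0,0,-1],[-2,1,0,0,-1],[-1.7,0.7,0,0,-1],[0,0,0,-4,-1],[0,0,0,-6,-1],[0,0,0,-6,-1],[0,0,0,-5.8,-1],[0,0,0,-3,-1],[0,0,0,0,-1]]}}

```text
t: 10.45
eef_pos: [0.4731, -0.3072, 0.1483]
tool_rot: [0.0, 0.624, 0.781, -0.0]
contact_force: [-0.3, -0.3, -2.6]
gripper_width: 0.346
grasp_force: 49.7
```

```bash
python3 - <<'E'
from h import *
go(.4735,-.3064,.0415,12.76)
E
```

```text
TCP [ 0.4731 -0.3072  0.1483] ydir 12.73090064341246 shift now cm [ 0.0746  0.056  10.6769] yaw -0.029099356587536818
 after turn: [ 0.0721  0.0578 10.6769]
```

Emit:
{"api": "carry_out", "payload": {"targets": [[0.1,0,0,0,-1],[0,0,2,0,-1],[0,0,2.5,0,-1],[0,0,2,0,-1],[0,0,1.5,0,-1],[0,0,1,0,-1],[0,0,0.8,0,-1],[0,0,0.5,0,-1],[0,0,0.3,0,-1],[0,0,0,0,-1]]}}

```text
t: 11.45
eef_pos: [0.4731, -0.3054, 0.0424]
tool_rot: [0.0, 0.624, 0.781, 0.0]
contact_force: [-1.3, 0.1, -2.3]
gripper_width: 0.345
grasp_force: 49.9
```

Emit:
{"api": "carry_out", "payload": {"targets": [[0,0,0.07,0,-1],[0,0,0,0,-1],[0,0,0,0,-0.4],[0,0,0,0,-0.2],[0,0,0,0,0],[0,0,0,0,1],[0,0,0,0,1],[0,0,0,0,1],[0,0,0,0,1],[0,0,0,0,1]]}}

```text
t: 12.45
eef_pos: [0.4729, -0.3053, 0.0416]
tool_rot: [-0.0, 0.624, 0.781, 0.0]
contact_force: [0.6, 0.5, 0.4]
gripper_width: 0.995
grasp_force: 0.0
```

Emit:
{"api": "carry_out", "payload": {"targets": [[0,0,-1,0,1],[0,0,-2,0,1],[0,0,-3,0,1],[0,0,-3,0,1],[0,0,-4,0,1],[0,0,-4,0,1],[0,0,0,0,1],[4,0,0,0,1],[4,0,0,0,1],[4,0,0,0,1],[4,0,0,0,1]]}}

```text
t: 13.55
eef_pos: [0.4368, -0.1479, 0.2116]
tool_rot: [-0.0, 0.624, 0.781, 0.0]
contact_force: [0.2, 0.0, -0.1]
gripper_width: 1.003
grasp_force: 0.0
```

```bash
python3 - <<'E'
from h import *
import cv2
t=imaging.read_camera("top")
a=cv2.resize(t[205:285,200:410,::-1],None,fx=3.8,fy=3.8,interpolation=cv2.INTER_CUBIC)
cv2.imwrite("pics/t3.png",cv2.convertScaleAbs(a,alpha=1.5))
# candidate finger lines over the pot; grasp point at mid-lid
go(0.4812,-0.0194,.054,12.76); print(bot.get_obs()["q"])
E
```

```text
TCP [ 0.4354 -0.1416  0.2108] ydir 13.056318228025509 shift now cm [10.7937  7.2556 15.7191] yaw 0.29631822802551255
 after turn: [10.9051  7.1681 15.6823]
[-0.3228  0.1468  0.561   2.1031 -0.1021  0.9204  0.5235]
```

View pics/t3.png

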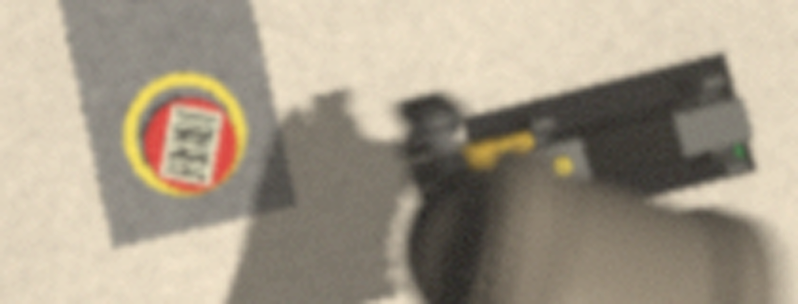

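The scanner lies back in its cradle, partly hidden by the arm (grip end at ~(710,130), button at ~(563,165)). Next is the pot.

Emit:
{"api": "carry_out", "payload": {"targets": [[2.7,1.8,0,0,1],[2.7,1.8,0,0,1],[2.7,1.8,0,0,1],[2.7,1.8,0,0,1],[0,0,0,0,1],[0,0,0,0,1]], "force": 40}}

```text
t: 14.2
eef_pos: [0.4839, -0.0279, 0.2115]
tool_rot: [-0.0, 0.624, 0.782, -0.0]
contact_force: [-0.5, -1.3, 0.6]
gripper_width: 0.999
grasp_force: 0.0
```

```bash
python3 - <<'E'
from h import *
go(0.4812,-0.0194,.050,12.76)
E
```

```text
TCP [ 0.4839 -0.0279  0.2115] ydir 12.831414547959419 shift now cm [ 0.889  -0.0663 16.1483] yaw 0.07141454795942082
 after turn: [ 0.8855 -0.0765 16.1485]
```

Emit:
{"api": "carry_out", "payload": {"targets": [[0.9,-0.1,0,0,1],[0,0,3,0,1],[0,0,3,0,1],[0,0,3,0,1],[0,0,2.5,0,1],[0,0,2,0,1],[0,0,1.5,0,1],[0,0,1,0,1],[0,0,0.1,0,1],[0,0,0,0,1]]}}

```text
t: 15.2
eef_pos: [0.4811, -0.0198, 0.0509]
tool_rot: [0.0, 0.625, 0.781, 0.0]
contact_force: [0.3, 0.7, -0.0]
gripper_width: 1.003
grasp_force: 0.0
```

Emit:
{"api": "carry_out", "payload": {"targets": [[0,0,0,0,0.7],[0,0,0,0,0.5],[0,0,0,0,-1],[0,0,0,0,-1],[0,0,0,0,-1],[0,0,0,0,-1],[0,0,0,0,-1]]}}

```text
t: 15.9
eef_pos: [0.4816, -0.0194, 0.0515]
tool_rot: [0.0, 0.624, 0.781, 0.001]
contact_force: [-1.5, 0.4, 7.0]
gripper_width: 0.688
grasp_force: 41.6
```

Emit:
{"api": "carry_out", "payload": {"targets": [[0,0,-1,0,-1],[0,0,-2,0,-1],[0,0,-2,0,-1],[0,0,-2,0,-1],[0,0,-1,0,-1],[0,0,0,0,-1]]}}

```text
t: 16.5
eef_pos: [0.482, -0.0193, 0.1321]
tool_rot: [0.001, 0.624, 0.781, 0.001]
contact_force: [-0.2, 0.3, -0.7]
gripper_width: 0.691
grasp_force: 43.2
```

```bash
python3 - <<'E'
from h import *
go(0.579,0.2705,.0515,12.76)
E
```

```text
TCP [ 0.482  -0.0193  0.1321] ydir 12.75881720086611 shift now cm [26.1174 15.8313  8.1089] yaw -0.001182799133886192
 after turn: [26.1183 15.8571  8.0555]
```

Emit:
{"api": "carry_out", "payload": {"targets": [[1,0.6,0,0,-1],[2.2,1.3,0,0,-1],[3.2,1.9,0,0,-1],[3.3,2,0,0,-1],[3.3,2,0,0,-1],[3.3,2,0,0,-1],[3.2,2,0,0,-1],[3,1.8,0,0,-1],[2.2,1.4,0,0,-1],[1.4,0.8,0,0,-1],[0,0,0,0,-1],[0,0,0,0,-1]]}}

```text
t: 17.7
eef_pos: [0.577, 0.2687, 0.1297]
tool_rot: [-0.0, 0.624, 0.781, -0.001]
contact_force: [0.1, -1.4, -0.6]
gripper_width: 0.689
grasp_force: 43.2
```

```bash
python3 - <<'E'
from h import *
import cv2
t=imaging.read_camera("top");s=imaging.read_camera("scene")
o=np.zeros((600,800,3),np.uint8)
o[:,:400]=cv2.resize(t[160:280,100:180,::-1],(400,600),interpolation=cv2.INTER_CUBIC)
o[:,400:]=cv2.resize(s[110:230,310:390,::-1],(400,600),interpolation=cv2.INTER_CUBIC)
cv2.imwrite("pics/p4.png",cv2.convertScaleAbs(o,alpha=1.5))
go(0.579,0.2705,.0525,12.76); print(bot.get_obs()["grasp_force"])
E
```

```text
TCP [0.5773 0.2677 0.1303] ydir 12.606190766143165 shift now cm [0.2481 0.233  7.7819] yaw -0.15380923385683332
 after turn: [0.2388 0.2253 7.7824]
43.224685192108154
```

View pics/p4.png

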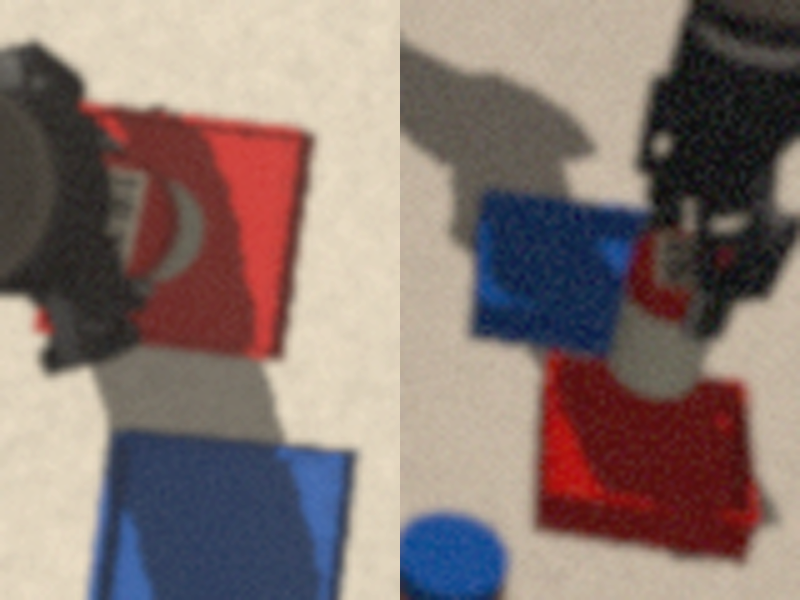

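The pot hangs upright above the red tray. I'll lower it.

Emit:
{"api": "carry_out", "payload": {"targets": [[0.2,0.2,0,0,-1],[0,0,1.5,0,-1],[0,0,2,0,-1],[0,0,1.5,0,-1],[0,0,1,0,-1],[0,0,0.8,0,-1],[0,0,0.4,0,-1],[0,0,0.3,0,-1],[0,0,0.15,0,-1],[0,0,0,0,-1]]}}

```text
t: 18.8
eef_pos: [0.5793, 0.2725, 0.0544]
tool_rot: [0.0, 0.624, 0.781, 0.0]
contact_force: [-0.8, 0.4, -1.6]
gripper_width: 0.691
grasp_force: 43.2
```

Emit:
{"api": "carry_out", "payload": {"targets": [[0,0,0.1,0,-1],[0,0,0.1,0,-1],[0,0,0,0,-1],[0,0,0,0,-1]]}}

```text
t: 19.2
eef_pos: [0.5793, 0.2726, 0.0526]
tool_rot: [0.0, 0.624, 0.781, 0.0]
contact_force: [-0.1, -0.2, 4.5]
gripper_width: 0.687
grasp_force: 43.5
```

Force has risen to 4.5 N, so the pot is on the tray floor. Release, retreat up and away.

Emit:
{"api": "carry_out", "payload": {"targets": [[0,0,0,0,0.4],[0,0,0,0,0.5],[0,0,0,0,1],[0,0,0,0,1],[0,0,0,0,1],[0,0,0,0,1]]}}

```text
t: 19.8
eef_pos: [0.5791, 0.2723, 0.052]
tool_rot: [0.0, 0.624, 0.781, -0.0]
contact_force: [-0.1, -0.6, -0.4]
gripper_width: 1.0
grasp_force: 0.0
```

Emit:
{"api": "carry_out", "payload": {"targets": [[0,0,-1,0,1],[0,0,-2,0,1],[0,0,-3,0,1],[0,0,-4,0,1],[0,0,-4,0,1],[0,0,-4,0,1],[4,-2,0,0,1],[4,-2,0,0,1],[4,-2,0,0,1],[4,-2,0,0,1],[4,-2,0,0,1],[0,0,0,0,1]]}}

```text
t: 21.0
eef_pos: [0.4311, 0.4524, 0.2324]
tool_rot: [-0.002, 0.62, 0.785, 0.0]
contact_force: [0.0, 1.1, 0.2]
gripper_width: 1.001
grasp_force: 0.0
```

```bash
python3 - <<'E'
from h import *
import cv2
t=imaging.read_camera("top")
cv2.imwrite("t5.png",t[:,:,::-1])
a=cv2.resize(t[120:285,95:410,::-1],None,fx=2.5,fy=2.5,interpolation=cv2.INTER_CUBIC)
cv2.imwrite("pics/t5.png",cv2.convertScaleAbs(a,alpha=1.5))
E
```

```text
(no output)
```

View pics/t5.png

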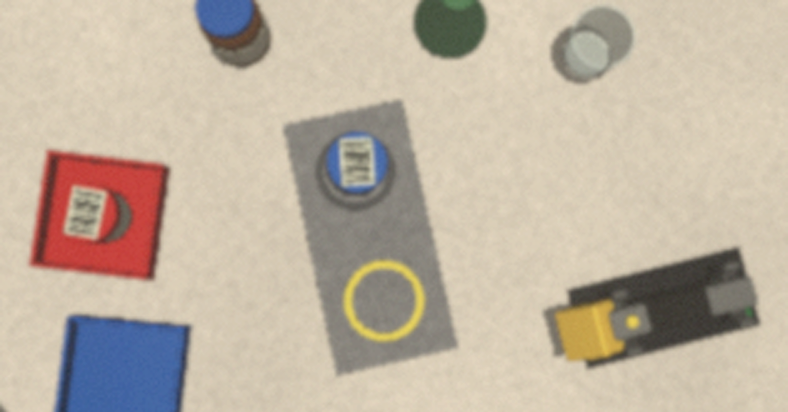

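The red pot stands upright in the red tray (85,213), the blue pot is unmoved at (357,162), and the scanner lies in its cradle at (630,322) with its head to the left, as at the start.

```bash
python3 -c "
from h import *
print(bp(raw((85,213),2.5,(95,120)),.083)); print(bot.hand_in())"
```

```text
[0.5785 0.2725 0.083 ]
the job is handed in; nothing more can be done
None
```

The job is handed in, with no verdict returned: I held the scanner on the red pot's label for over 1 s and put it back in its cradle, then set the pot upright in the red tray; the last picture shows the other pot and glassware where they were.

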